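# Raise the counterweighted print screen and set the plaque home

### The arm

A 6-joint arm with a two-finger parallel gripper is mounted at the origin on the work surface. World frame = base frame: x ahead of the robot, y to its left, z up, the work surface at z = 0. Lengths are in m, angles in degrees, forces in N, time in s.
With the tool pointing down it reaches from about 0.375 to 0.9 m from the base axis. Payload 3.1 kg.
Tool frame: the origin (TCP) lies on the front face of the gripper's body, between the roots of the fingers; the fingertips stand 70 mm ahead of it and the grasp point (between the pads) lies 51 mm ahead of it (bot.tip_extent is the distance from the TCP to the fingertips, in m); z points along the fingers, x is the direction in which the jaws open and shut, and the axes are right-handed (so a half turn about z gives the same grasp; the last joint's range is limited). The gripper opens to 87 mm and grips with 3 to 60 N. Pads are 19 mm wide; open, the fingers measure 117 mm over their backs; the gripper's body (75 mm by 190 mm) begins 51 mm behind the grasp point.
Start: joints at [57.955, 30.224, 82.088, -0, 67.689, -10.227], TCP at [0.232, 0.58, 0.292] pointing down, gripper open.
Joint ranges: [-176.69, 176.69], [-43.24, 126.21], [12.49, 139.97], [-82, 262], [0, 151.66], [-163.58, 163.58]. Speed limits (degrees/s): [159.86, 159.86, 180, 180, 180, 180].

### API

Orientations are given as a 3x3 rotation matrix whose columns are the frame's x, y, z axes.
In Python, from rig import bot, viewer, ticket gives the robot as it stands. The module is installed in compiled form; this text tells all that it offers.
- The arm moves only by the tool arm_command, never from a script. Its argument "targets" is a list of rows, each an object with "rot": the turn, a rotation vector about the tool's x, y, z in degrees, a list of three; "offset": the shift along the tool's x, y, z in cm, a list of three; "gripper": the closure, from 0 (fully open) to 1 (shut). A call has 1 to 8 rows; each row is the pose to reach, as a shift and turn from the pose commanded when the call began, along the tool's axes at that moment; what a row does not reach only later rows make up. A row lasts 1/10 s, in which the tool goes at most 50 mm and 8.59 degrees, less where a joint would pass 70% of its speed; a pose out of reach is approached as far as the arm can. A call with a gripper value outside its range is refused whole. The fingers move at their own pace and stop on an object; the grip force is fixed at half the most. Time passes only in rows, so rows that repeat a pose let the fingers close. It gives the time, the measured TCP pose, the force and the opening at its end, in the units of the state.
- bot.read_state(): the state, without advancing time (a new reading comes with each control period).
- viewer.capture(name): name is "scene" or "top" or "wrist"; returns a dict with "frame" (384x512x3 uint8, red, green, blue), "fx", "fy", "cx", "cy" (pixels), "view" (4x4, takes a point from world to camera coordinates). Camera axes: x right, y down, z forward; pixel columns grow to the right and rows downward; lengths in m; the calibration is good to about 2 mm. The wrist camera is an equidistant fisheye: a pixel r from the principal point sees the ray r / f radians off the axis. A picture is of the moment at which its call begins. There is no depth.
- ticket.hand_in(): hands the job in, once; it reports no verdict.
The state is a dict: "time_s": time; "joint_positions": joint angles; "qvel": joint speeds; "tau": joint torques, N m; "position": TCP position; "tcp_rot": TCP orientation; "force": force on the tool from outside, world axes, zero at the start; "moment": the same for the moment, N m; "opening": opening from 0.0 (shut) to 1.0 (fully open).
Only numpy, scipy, OpenCV 4.12 (cv2) and the standard library are available. Lean on these libraries where they do the work, as an engineer would, in place of code of your own. Each camera call takes 0.05 s, during which the arm holds its last target. There are 200 camera calls.

### The job

On the small screen-printing press, put your fingertips under the lip at the front of the lowered screen and push the screen up past its balance point, so that its counterweight carries it to its stop and it stays raised. Then push the wooden plaque lying in the register jig under it fully home against the strip at the back of the jig. Do not fling the screen or let it drop, keep off its mesh and its taped inside, slide the plaque without lifting it, and leave everything else on the table where it stands.

Things in the scene. Friction and masses are not known exactly. Their poses are not given: they have to be found in the camera images.
- press: Screen press, fixed to the table at various places and angles: plywood bed 255 mm (its x) by 290 mm (its y), white top 65 mm above the table. Origin: centre of the underside, on the table. x points from the front (lip side) to the hinge at the back, z up. Bed's front face at x = -127.5 mm. Two hinge blocks at x = 112.5, y = +-139 mm, up to 103 mm high. Register jig on top: see home.
- screen (a joint): Angle of the screen about its hinge, rad: 0 lowered (level), 1.31 at the raised stop. Let go below its balance point (at about 0.75 to 0.95 rad) it falls back down; beyond it, the screen goes up to the stop by itself and stays. Raising it at the lip takes about 2 to 2.5 N at first, less as it rises.
- lip: Front of the screen: wooden rail 240 mm long with a flat aluminium lip, 140 mm wide, in its middle. Origin on the hinge line, axes turn with the screen (lowered: as the press's). Rail: x = -255 to -230, z = -13 to 12 mm. Lip: x = -295 to -255, z = -11 to -1 mm. Lowered, they overhang the bed's front face by 55 mm, with 79 mm of free height under the lip.
- lip_edge (a point): Middle of the lower front edge of the lip, 295 mm from the hinge line; its axes turn with the screen.
- hinge_line (a point): Middle of the screen's hinge line, 90 mm above the table, fixed in the press at x = 112.5 mm; the line runs along the press's y axis.
- stencil: The screen's pale mesh with its artwork (190 mm x 190 mm, on the underside of the frame) and the brown tape lining the frame's inner walls; not to be touched. Origin and axes as lip: mesh from x = -230 to -40 mm, y = +-95 mm.
- blank: Plain plywood plaque, 110 mm (its x) by 130 mm (its y) by 8 mm, loose on the bed under the lowered screen, between the jig's side guides (2 mm play each side), 20 to 40 mm forward of home. Origin: centre of its underside. Its axes are the press's within a few hundredths of a rad. Home, its back edge touches the back strip: centre at x = -10, y = 0 mm of the press. 75 g; slides with under 1 N.
- home (a point): Middle of the front face of the jig's back strip, at the height of the bed's top; axes as the press's. In the press's frame the strip's face is at x = 45 mm; two side guides run from x = -38 to 57 mm with inner faces at y = +-67 mm; all are aluminium, 5 mm tall.
- ink_jar: Bystander: screw-lid jar, 68 mm across, 85 mm tall; origin at the centre of its underside.
- ink_tub: Bystander: small screw-lid tub, 54 mm across, 60 mm tall; origin at the centre of its underside.
- squeegee: Bystander: squeegee lying flat on the table in front of the lip, 200 mm long (its y), about 100 mm across (its x), 24 mm tall; origin under its middle.
- plate: Bystander: white paper plate, 230 mm across, with a heap of ring pulls; origin at the centre of its underside.
- clam_box: Bystander: clear hinged box of yarn, 232 mm by 127 mm, 70 mm tall; origin at the centre of its underside.
- tape: Bystander: roll of tape lying flat, 96 mm across, 24 mm tall; origin at the centre of its underside.
- spatula: Bystander: ink spatula lying on the table, long axis its x, about 270 mm long; origin under its middle.
- counterweight: Steel cylinder, 44 mm thick and 100 mm long, on two flat arms behind the hinge: 75 mm behind and 50 mm above the hinge line while the screen is down. As the screen rises it swings back and down, to about 10 mm over the table. Origin and axes as lip.

How it is judged (in metres and radians):
On the way, in this order (a step that is already met when the one before it is completed fails the run):
1. the fingers push the screen up by its front lip (value of joint screen above 0.3 rad and contact force between the fingers and lip above 0.2 N), for 0.1 s.
2. the screen stands at its raised stop by itself (value of joint screen above 1.22 rad and contact force between the fingers and lip below 0.1 N), for 0.2 s.
3. the plaque is home against the back strip (x of blank in the frame of press above -0.0125 m and value of joint screen above 1.22 rad), for 0.2 s.
At the end, for the whole second after the job is handed in: The screen stands raised by itself at its stop (over 1.22 rad), and the plaque lies flat and still in the jig with its back edge within 2.5 mm of the back strip, within 5 mm sideways and 0.05 rad of square (all of step 3 and x of blank in the frame of press below -0.007 m and y of blank in the frame of press between -0.005 and 0.005 m and z of blank in the frame of press below 0.068 m and angle between the x axis of blank and the x axis of press, either way round below 0.05 rad and linear speed of blank below 0.01 m/s); the robot touches nothing.
It fails at once if the screen is flung up or dropped (over 3 rad/s) (velocity of joint screen above 3 rad/s or velocity of joint screen below -3 rad/s).
It fails at once if the mesh or the taped inside of the screen is touched (contact force between any of the fingers, the arm and stencil above 1 N).
It fails at once if the plaque is lifted or tipped (z of blank in the frame of press above 0.07 m or angle between blank's own z axis and vertical above 0.1 rad).
It fails at once if another thing on the table is moved (over 15 mm) (distance of any of ink_jar, ink_tub, squeegee, plate, clam_box, tape, spatula from where it was at the start of the episode above 0.015 m).
It also fails if it takes over 64 s, if anything falls off the work surface, if the arm or the gripper's body presses on something with over 40 N, if the wrist force passes 120 N, or if a joint passes its speed limit or range.

## Working session

There is one attempt and no reset: what is moved stays moved. The work goes in short steps, Python scripts to look and compute and a tool call to move; the robot and the scene stay as the last step left them, time stands still between calls to the robot, and variables do not carry over. Pictures are saved under pics/ and viewed, about 8 in all and at most 12, crops included, and the job is handed in when it is done.

Besides the shell and the picture viewer there is one more tool, called after "Call:" as a command line: name --argument value ..., lists and objects as JSON in quotes. arm_command: Moves the arm, as the interface text tells. Its arguments: {"type":"object","properties":{"targets":{"type":"array"}},"required":["targets"]}

```bash
mkdir -p pics; python3 - <<'E'
from rig import bot,viewer
import cv2,pickle
s=bot.read_state();print({k:s[k] for k in('time_s','position','tcp_rot','force','opening')})
d={}
for n in('scene','top'):
    c=viewer.capture(n);d[n]=c
    cv2.imwrite(f'pics/{n}0.png',cv2.resize(c['frame'][:,:,::-1],(800,600),interpolation=cv2.INTER_CUBIC))
    print(n,c['fx'],c['fy'],c['cx'],c['cy'],c['view'])
pickle.dump(d,open('c0.pkl','wb'))
E
```

```text
{'time_s': 0.0, 'position': array([0.23195469, 0.57972917, 0.29128316]), 'tcp_rot': array([[ 3.71683169e-01,  9.28358962e-01, -1.12216928e-03],
       [ 9.28357230e-01, -3.71684687e-01, -1.82938371e-03],
       [-2.11541790e-03, -3.61822834e-04, -9.99997697e-01]]), 'force': array([ 0.05806719, -0.38378254, -0.7895366 ]), 'opening': 0.9977714786724865}
scene 377.01895511989693 377.01895511989693 257.38626715072314 197.71340834497235 [[-0.33012164  0.94383532 -0.01394978  0.19351804]
 [ 0.5221344   0.17027349 -0.83569289 -0.22386678]
 [-0.78638118 -0.28316397 -0.54901986  1.83506335]
 [ 0.          0.          0.          1.        ]]
top 445.38694133110704 445.38694133110704 258.46712782084666 194.44309235688738 [[ 0.06452273 -0.99791453 -0.00184693 -0.03604704]
 [-0.97555486 -0.06268718 -0.21062536  0.58292619]
 [ 0.21007033  0.0153919  -0.97756511  1.25086405]
 [ 0.          0.          0.          1.        ]]
```

View pics/top0.png

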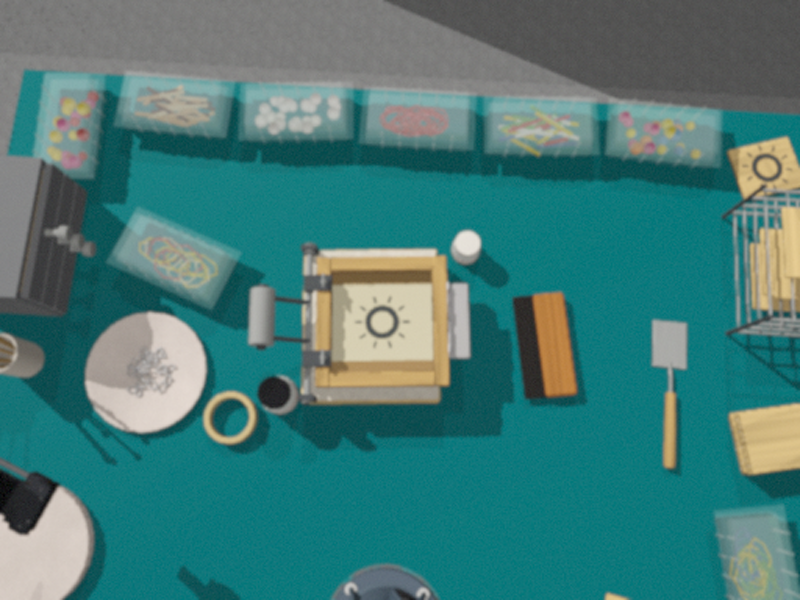

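View pics/scene0.png

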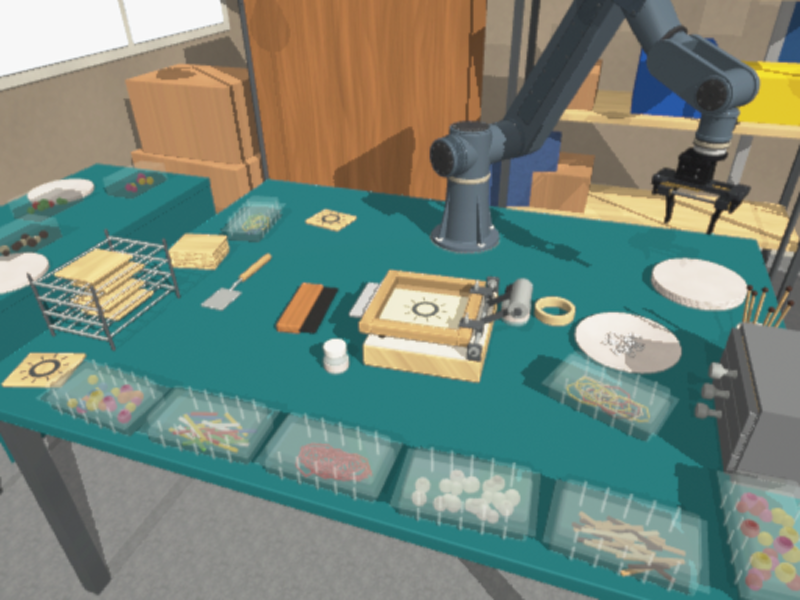

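Top view: the press faces image right, with the lip at about (470,320) and the squeegee in front of it at (545,345). The tub at (466,247) stands beside the lip, and the jar is at (278,393). I'll crop in for accurate corners.

```bash
python3 - <<'E'
import pickle,cv2
c=pickle.load(open('c0.pkl','rb'))['top']
cv2.imwrite('pics/crop1.png',cv2.resize(c['frame'][140:275,190:370,::-1],None,fx=4.4,fy=4.4,interpolation=cv2.INTER_CUBIC))
E
```

```text
(no output)
```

View pics/crop1.png

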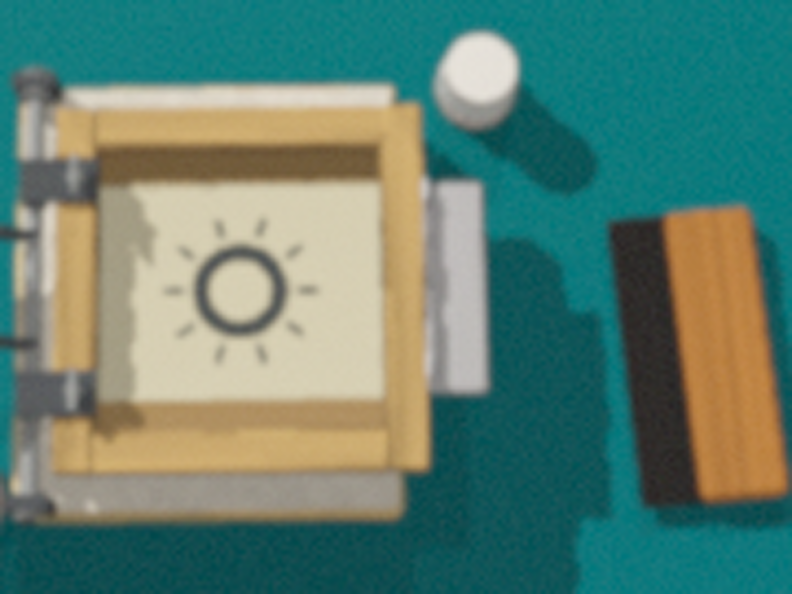

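The lip's front corners are at crop (484,180) and (489,394), the rail corners at (420,103) and (430,470), and the bed's front corners at (394,86) and (404,514). Next I'll fit the press pose.

```bash
cat >h.py <<'E'
import numpy as np,pickle,cv2
from scipy.optimize import least_squares
def proj(c,P):
    q=np.atleast_2d(P)@c['view'][:3,:3].T+c['view'][:3,3]
    return np.c_[c['fx']*q[:,0]/q[:,2]+c['cx'],c['fy']*q[:,1]/q[:,2]+c['cy']]
def unproj(c,uv,z):
    R=c['view'][:3,:3];t=c['view'][:3,3];o=-R.T@t
    d=R.T@np.array([(uv[0]-c['cx'])/c['fx'],(uv[1]-c['cy'])/c['fy'],1]);return o+d*(z-o[2])/d[2]
def p2w(p,P):
    P=np.atleast_2d(P);x,y,a=p;C,S=np.cos(a),np.sin(a)
    return np.c_[x+C*P[:,0]-S*P[:,1],y+S*P[:,0]+C*P[:,1],P[:,2]]
E
python3 - <<'E'
from h import *
c=pickle.load(open('c0.pkl','rb'))['top']
f=lambda uv:(np.array(uv)+.5)/4.4-.5+[190,140]
uv=f([(484,180),(489,394),(420,103),(430,470),(394,86),(404,514)])
P=np.array([(-182.5,-70,89),(-182.5,70,89),(-142.5,-120,102),(-142.5,120,102),(-127.5,-145,65),(-127.5,145,65)])/1e3
r=least_squares(lambda p:(proj(c,p2w(p,P))-uv).ravel(),[.57,0,1.57])
print(r.x,np.degrees(r.x[2]),r.fun.reshape(-1,2).round(2))
np.save('press.npy',r.x)
print('lipedge',p2w(r.x,[-.1825,0,.079]))
for n,q,z in(('tub',(480,68),.06),('sqTL',(610,222),.012),('sqTR',(748,206),.024),('sqBL',(645,505),.012),('sqBR',(787,495),.024)):
    w=unproj(c,f(q),z);a=r.x[2];d=w[:2]-r.x[:2];print(n,w.round(3),'press',(d@[np.cos(a),np.sin(a)]).round(3),(d@[-np.sin(a),np.cos(a)]).round(3))
for n,q,z in(('jar',(278,385),.085),('tape',(230,418),.024)):
    print(n,unproj(c,np.array(q)*.64,z).round(3))
E
```

```text
[0.54187382 0.06228335 1.64766015] 94.40397286444184 [[-0.44  0.48]
 [-0.02 -0.25]
 [ 0.16  0.32]
 [ 0.04 -0.14]
 [ 0.14 -0.34]
 [ 0.12 -0.05]]
lipedge [[ 0.55588766 -0.11967781  0.079     ]]
tub [ 0.713 -0.111  0.06 ] press -0.186 -0.157
sqTL [ 0.622 -0.21   0.012] press -0.278 -0.059
sqTR [ 0.637 -0.304  0.024] press -0.372 -0.067
sqBL [ 0.428 -0.24   0.012] press -0.293 0.137
sqBR [ 0.439 -0.333  0.024] press -0.386 0.133
jar [0.415 0.219 0.085]
tape [0.352 0.314 0.024]
```

```bash
cat >m.py <<'E'
import sys
from h import *
from rig import bot
from scipy.spatial.transform import Rotation as Ro
p=np.load('press.npy');s=bot.read_state();R=s['tcp_rot'];a=p[2]
px=np.array([np.cos(a),np.sin(a),0]);py=np.array([-np.sin(a),np.cos(a),0])
def show():
    t=s['position']+bot.tip_extent*R[:,2];d=t-[p[0],p[1],0]
    print('t',round(s['time_s'],2),'tip press mm',(1e3*np.array([d@px,d@py,t[2]])).round(1),'pitch',np.degrees(np.arcsin(-R[2,2])).round(1),'F',s['force'].round(2),'q',np.round(s['joint_positions'],1))
def rel(tip,al):
    al=np.radians(al);z=np.cos(al)*px-np.sin(al)*np.array([0,0,1]);x=-py;T=np.c_[x,np.cross(z,x),z]
    w=p2w(p,np.array(tip)/1e3)[0]-bot.tip_extent*z
    print(tip,'TCP',w.round(3),'off cm',(100*R.T@(w-s['position'])).round(2),'rot',np.degrees(Ro.from_matrix(R.T@T).as_rotvec()).round(2))
show()
v=list(map(float,sys.argv[1:]))
for i in range(0,len(v),4): rel(v[i:i+3],v[i+3])
E
python3 m.py -300 0 300 60
```

```text
t 0.1 tip press mm [539.7 269.3 221.7] pitch 89.9 F [-0.05  0.05 -0.06] q [ 58.   30.3  82.1  -0.   67.7 -10.2]
[-300.0, 0.0, 300.0] TCP [ 0.568 -0.272  0.36 ] off cm [-66.58  62.79  -6.79] rot [26.85 16.79 62.23]
```

Call:
arm_command --targets '[{"rot":[0,0,0],"offset":[0,0,-5],"gripper":0.5},{"rot":[27,17,62],"offset":[-66.5,62.8,-6.8],"gripper":0.5},{"rot":[27,17,62],"offset":[-66.5,62.8,-6.8],"gripper":0.5},{"rot":[27,17,62],"offset":[-66.5,62.8,-6.8],"gripper":0.5},{"rot":[27,17,62],"offset":[-66.5,62.8,-6.8],"gripper":0.5},{"rot":[27,17,62],"offset":[-66.5,62.8,-6.8],"gripper":0.5},{"rot":[27,17,62],"offset":[-66.5,62.8,-6.8],"gripper":0.5},{"rot":[27,17,62],"offset":[-66.5,62.8,-6.8],"gripper":0.5}]'

```text
time_s: 0.9
position: [0.361, 0.253, 0.3493]
tcp_rot: [[0.974, 0.216, -0.066], [0.222, -0.868, 0.444], [0.039, -0.447, -0.894]]
force: [1.6, 0.3, -0.5]
opening: 0.508
```

```bash
python3 m.py -300 0 300 60
```

```text
t 0.9 tip press mm [235.2 167.9 287. ] pitch 63.4 F [ 1.56  0.26 -0.47] q [  5.6  10.3 109.3  29.6  65.  -21.6]
[-300.0, 0.0, 300.0] TCP [ 0.568 -0.272  0.36 ] off cm [  8.5   49.51 -25.62] rot [3.27 2.06 8.5 ]
```

Call:
arm_command --targets '[{"rot":[3,2,8.5],"offset":[8.5,49.5,-25.6],"gripper":0.5},{"rot":[3,2,8.5],"offset":[8.5,49.5,-25.6],"gripper":0.5},{"rot":[3,2,8.5],"offset":[8.5,49.5,-25.6],"gripper":0.5},{"rot":[3,2,8.5],"offset":[8.5,49.5,-25.6],"gripper":0.5},{"rot":[3,2,8.5],"offset":[8.5,49.5,-25.6],"gripper":0.5},{"rot":[3,2,8.5],"offset":[8.5,49.5,-25.6],"gripper":0.5},{"rot":[3,2,8.5],"offset":[8.5,49.5,-25.6],"gripper":0.5},{"rot":[3,2,8.5],"offset":[8.5,49.5,-25.6],"gripper":0.5}]'

```text
time_s: 1.7
position: [0.5095, -0.1187, 0.3575]
tcp_rot: [[0.997, 0.07, -0.041], [0.082, -0.866, 0.493], [-0.001, -0.494, -0.869]]
force: [0.7, 1.0, 0.1]
opening: 0.502
```

```bash
python3 m.py -300 0 300 60 -230 0 200 25
```

```text
t 1.7 tip press mm [-143.5   46.4  296.9] pitch 60.4 F [0.74 1.   0.1 ] q [-35.6  23.7  87.8  22.1  88.7 -44.7]
[-300.0, 0.0, 300.0] TCP [ 0.568 -0.272  0.36 ] off cm [ 4.54 13.51 -8.02] rot [0.37 0.19 0.21]
[-230.0, 0.0, 200.0] TCP [ 0.564 -0.23   0.229] off cm [ 4.57 16.36  5.42] rot [35.37  0.24  0.15]
```

Call:
arm_command --targets '[{"rot":[0,0,0],"offset":[4.5,13.5,-8],"gripper":0.5},{"rot":[0,0,0],"offset":[4.5,13.5,-8],"gripper":0.5},{"rot":[8,0,0],"offset":[4.5,13.5,-8],"gripper":0.5},{"rot":[16,0,0],"offset":[4.5,13.5,-8],"gripper":0.5},{"rot":[24,0,0],"offset":[4.5,13.5,-8],"gripper":0.5},{"rot":[32,0,0],"offset":[4.5,13.5,-8],"gripper":0.5},{"rot":[35,0,0],"offset":[4.5,13.5,-8],"gripper":0.5},{"rot":[35,0,0],"offset":[4.5,13.5,-8],"gripper":0.5}]'

```text
time_s: 2.5
position: [0.5666, -0.27, 0.3579]
tcp_rot: [[0.997, 0.031, -0.075], [0.081, -0.424, 0.902], [-0.004, -0.905, -0.426]]
force: [-0.5, -0.1, 0.1]
opening: 0.505
```

```bash
python3 m.py -230 0 150 25 -215 0 52 25 -163 0 52 25
```

```text
t 2.5 tip press mm [-270.2    1.2  328.2] pitch 25.2 F [-0.5  -0.15  0.08] q [-48.   44.8  63.7  40.9 123.2 -46.5]
[-230.0, 0.0, 150.0] TCP [ 0.564 -0.23   0.179] off cm [ 0.17 14.44 11.22] rot [ 0.18  0.3  -0.1 ]
[-215.0, 0.0, 52.0] TCP [ 0.563 -0.215  0.081] off cm [ 0.21 22.67 16.74] rot [ 0.18  0.3  -0.1 ]
[-163.0, 0.0, 52.0] TCP [ 0.559 -0.163  0.081] off cm [ 0.24 20.46 21.45] rot [ 0.18  0.3  -0.1 ]
```

Call:
arm_command --targets '[{"rot":[0,0,0],"offset":[0.2,14.4,11.2],"gripper":0.5},{"rot":[0,0,0],"offset":[0.2,14.4,11.2],"gripper":0.5},{"rot":[0,0,0],"offset":[0.2,14.4,11.2],"gripper":0.5},{"rot":[0,0,0],"offset":[0.2,14.4,11.2],"gripper":0.5},{"rot":[0,0.3,0],"offset":[0.2,18.5,14],"gripper":0.5},{"rot":[0,0.3,0],"offset":[0.2,22.7,16.7],"gripper":0.5},{"rot":[0,0.3,0],"offset":[0.2,22.7,16.7],"gripper":0.5},{"rot":[0,0.3,0],"offset":[0.2,22.7,16.7],"gripper":0.5}]'

```text
time_s: 3.3
position: [0.5646, -0.2153, 0.0844]
tcp_rot: [[0.997, 0.035, -0.071], [0.079, -0.426, 0.901], [0.001, -0.904, -0.427]]
force: [0.4, -1.0, 0.9]
opening: 0.502
```

```bash
python3 m.py -215 0 52 25 -163 0 52 25; python3 - <<'E'
from rig import viewer
import cv2,numpy as np
a=viewer.capture('scene')['frame'][150:270,150:350,::-1];b=viewer.capture('top')['frame'][120:300,180:400,::-1]
cv2.imwrite('pics/s1.png',cv2.resize(a,None,fx=3.9,fy=3.9,interpolation=cv2.INTER_CUBIC))
E
```

```text
t 3.3 tip press mm [-215.5   -1.2   54.6] pitch 25.3 F [ 0.43 -0.96  0.91] q [-45.2  62.5  73.3  36.5 100.1 -62.8]
[-215.0, 0.0, 52.0] TCP [ 0.563 -0.215  0.081] off cm [-0.13  0.25  0.15] rot [0.28 0.06 0.1 ]
[-163.0, 0.0, 52.0] TCP [ 0.559 -0.163  0.081] off cm [-0.12 -1.97  4.86] rot [0.28 0.06 0.1 ]
```

View pics/s1.png

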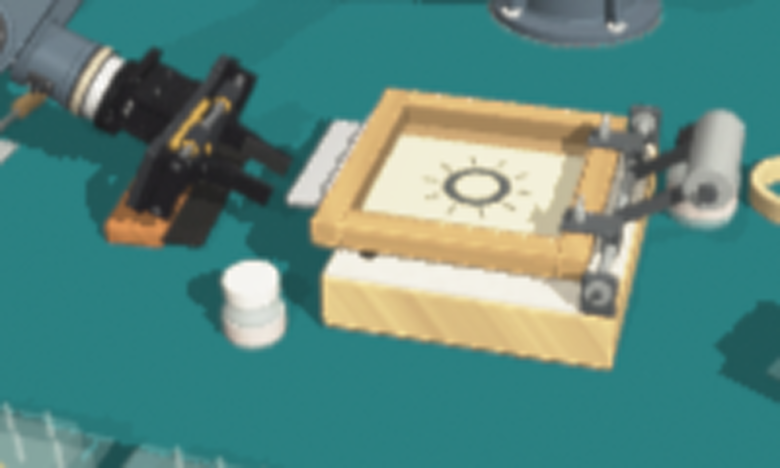

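The two fingers (crop 270,170) sit just in front of the lip (320,165) and below it. They clear the squeegee and the tub. Now I'll slide them under.

Call:
arm_command --targets '[{"rot":[0,0,0],"offset":[-0.1,0.2,0.2],"gripper":0.5},{"rot":[0,0,0],"offset":[-0.1,-0.4,1.4],"gripper":0.5},{"rot":[0,0,0],"offset":[-0.1,-0.9,2.6],"gripper":0.5},{"rot":[0,0,0],"offset":[-0.1,-1.4,3.7],"gripper":0.5},{"rot":[0,0,0],"offset":[-0.1,-1.9,4.8],"gripper":0.5},{"rot":[0,0,0],"offset":[-0.1,-1.9,4.8],"gripper":0.5}]'

```text
time_s: 4.0
position: [0.5589, -0.1619, 0.0807]
tcp_rot: [[0.997, 0.034, -0.072], [0.08, -0.426, 0.901], [0.0, -0.904, -0.427]]
force: [0.2, -0.1, 0.3]
opening: 0.503
```

```bash
python3 m.py -163 0 52 25 -163 0 62 25 -162 0 72 25
```

```text
t 4.0 tip press mm [-161.8    0.4   51. ] pitch 25.3 F [ 0.18 -0.06  0.33] q [-42.3  61.4  79.   38.3  95.3 -64.1]
[-163.0, 0.0, 52.0] TCP [ 0.559 -0.163  0.081] off cm [ 0.02 -0.01 -0.16] rot [0.28 0.16 0.08]
[-163.0, 0.0, 62.0] TCP [ 0.559 -0.163  0.091] off cm [ 0.02 -0.91 -0.58] rot [0.28 0.16 0.08]
[-162.0, 0.0, 72.0] TCP [ 0.559 -0.162  0.101] off cm [ 0.02 -1.86 -0.92] rot [0.28 0.16 0.08]
```

```bash
cat >tr.py <<'E'
import sys,io,contextlib
sys.argv,th=['m'],np.arange(*map(float,sys.argv[1:4])) if 0 else (['m'],list(map(float,sys.argv[1:])))[1]
from m import *
A=np.radians(25)
def tip(t):
    E=np.array([112.5,90])+295*np.array([-np.cos(t),np.sin(t)])-11*np.array([np.sin(t),np.cos(t)])
    b=max(t,A);c=E+20*np.array([np.cos(b),-np.sin(b)])-10*np.array([np.sin(A),np.cos(A)])
    return [c[0].round(1),0,c[1].round(1)]
for t in th: print(t,end=' ');rel(tip(t),25)
E
sed -i 's/^sys.argv,th=.*/th=list(map(float,sys.argv[1:]));sys.argv=["m"]/' tr.py
python3 tr.py 0 .05 .1 .15 .2 .25 .3 .35 .4
```

```text
t 4.0 tip press mm [-161.8    0.4   51. ] pitch 25.3 F [ 0.18 -0.06  0.33] q [-42.3  61.4  79.   38.3  95.3 -64.1]
0.0 [np.float64(-168.6), 0, np.float64(61.5)] TCP [ 0.56  -0.169  0.091] off cm [ 0.02 -0.63 -1.07] rot [0.28 0.16 0.08]
0.05 [np.float64(-168.8), 0, np.float64(76.2)] TCP [ 0.56  -0.169  0.106] off cm [ 0.02 -1.95 -1.71] rot [0.28 0.16 0.08]
0.1 [np.float64(-168.2), 0, np.float64(91.0)] TCP [ 0.56  -0.168  0.12 ] off cm [ 0.02 -3.31 -2.29] rot [0.28 0.16 0.08]
0.15 [np.float64(-166.9), 0, np.float64(105.7)] TCP [ 0.56  -0.167  0.135] off cm [ 0.02 -4.7  -2.8 ] rot [0.28 0.16 0.08]
0.2 [np.float64(-164.9), 0, np.float64(120.3)] TCP [ 0.559 -0.165  0.15 ] off cm [ 0.02 -6.1  -3.24] rot [0.28 0.16 0.08]
0.25 [np.float64(-162.2), 0, np.float64(134.8)] TCP [ 0.559 -0.162  0.164] off cm [ 0.02 -7.53 -3.62] rot [0.28 0.16 0.08]
0.3 [np.float64(-158.7), 0, np.float64(149.2)] TCP [ 0.559 -0.159  0.179] off cm [ 0.02 -8.98 -3.92] rot [0.28 0.16 0.08]
0.35 [np.float64(-154.5), 0, np.float64(163.3)] TCP [ 0.559 -0.155  0.193] off cm [  0.03 -10.43  -4.14] rot [0.28 0.16 0.08]
0.4 [np.float64(-149.6), 0, np.float64(177.2)] TCP [ 0.558 -0.15   0.207] off cm [  0.03 -11.9   -4.29] rot [0.28 0.16 0.08]
```

Call:
arm_command --targets '[{"rot":[0,0,0],"offset":[0,-0.6,-0.9],"gripper":0.5},{"rot":[0,0,0],"offset":[0,-1.3,-1.3],"gripper":0.5},{"rot":[0,0,0],"offset":[0,-2,-1.7],"gripper":0.5},{"rot":[0,0,0],"offset":[0,-2.7,-2],"gripper":0.5},{"rot":[0,0,0],"offset":[0,-3.3,-2.3],"gripper":0.5},{"rot":[0,0,0],"offset":[0,-4,-2.5],"gripper":0.5},{"rot":[0,0,0],"offset":[0,-4.7,-2.8],"gripper":0.5}]'

```text
time_s: 4.7
position: [0.56, -0.1702, 0.1356]
tcp_rot: [[0.997, 0.035, -0.068], [0.077, -0.429, 0.9], [0.003, -0.903, -0.43]]
force: [1.2, -1.7, -3.0]
opening: 0.499
```

```bash
python3 tr.py .15 .2 .25 .3 .35 .4 .45 .5 .55
```

```text
t 4.7 tip press mm [-170.3   -0.3  105.6] pitch 25.5 F [ 1.24 -1.73 -2.98] q [-42.8  56.7  79.1  38.4  98.8 -61.5]
0.15 [np.float64(-166.9), 0, np.float64(105.7)] TCP [ 0.56  -0.167  0.135] off cm [-0.02 -0.09  0.3 ] rot [ 0.47 -0.06  0.13]
0.2 [np.float64(-164.9), 0, np.float64(120.3)] TCP [ 0.559 -0.165  0.15 ] off cm [-0.02 -1.5  -0.15] rot [ 0.47 -0.06  0.13]
0.25 [np.float64(-162.2), 0, np.float64(134.8)] TCP [ 0.559 -0.162  0.164] off cm [-0.02 -2.92 -0.53] rot [ 0.47 -0.06  0.13]
0.3 [np.float64(-158.7), 0, np.float64(149.2)] TCP [ 0.559 -0.159  0.179] off cm [-0.01 -4.37 -0.83] rot [ 0.47 -0.06  0.13]
0.35 [np.float64(-154.5), 0, np.float64(163.3)] TCP [ 0.559 -0.155  0.193] off cm [-0.01 -5.83 -1.06] rot [ 0.47 -0.06  0.13]
0.4 [np.float64(-149.6), 0, np.float64(177.2)] TCP [ 0.558 -0.15   0.207] off cm [-0.01 -7.29 -1.21] rot [ 0.47 -0.06  0.13]
0.45 [np.float64(-144.1), 0, np.float64(190.6)] TCP [ 0.558 -0.144  0.22 ] off cm [-0.   -8.74 -1.29] rot [ 0.47 -0.06  0.13]
0.5 [np.float64(-138.3), 0, np.float64(203.1)] TCP [ 0.557 -0.139  0.233] off cm [  0.   -10.12  -1.3 ] rot [ 0.47 -0.06  0.13]
0.55 [np.float64(-131.9), 0, np.float64(215.3)] TCP [ 0.557 -0.132  0.245] off cm [  0.   -11.49  -1.25] rot [ 0.47 -0.06  0.13]
```

Call:
arm_command --targets '[{"rot":[0,0,0],"offset":[0,-1.4,-0.3],"gripper":0.5},{"rot":[0,0,0],"offset":[0,-2.8,-0.6],"gripper":0.5},{"rot":[0,0,0],"offset":[0,-4.3,-0.9],"gripper":0.5},{"rot":[0,0,0],"offset":[0,-5.7,-1.1],"gripper":0.5},{"rot":[0,0,0],"offset":[0,-7.2,-1.3],"gripper":0.5},{"rot":[0,0,0],"offset":[0,-8.7,-1.4],"gripper":0.5},{"rot":[0,0,0],"offset":[0,-10,-1.4],"gripper":0.5},{"rot":[0,0,0],"offset":[0,-11.4,-1.35],"gripper":0.5}]'

```text
time_s: 5.5
position: [0.5566, -0.1323, 0.2448]
tcp_rot: [[0.997, 0.035, -0.07], [0.078, -0.427, 0.901], [0.002, -0.903, -0.429]]
force: [1.3, -1.2, -1.4]
opening: 0.497
```

```bash
python3 tr.py .55 .6 .65 .7 .75 .8 .85 .9 .95; python3 - <<'E'
from rig import viewer
import cv2
a=viewer.capture('scene')['frame'][60:270,110:370,::-1]
cv2.imwrite('pics/s2.png',cv2.resize(a,None,fx=2.8,fy=2.8,interpolation=cv2.INTER_CUBIC))
E
```

```text
t 5.5 tip press mm [-1.322e+02  2.000e-01  2.149e+02] pitch 25.4 F [ 1.33 -1.21 -1.41] q [-40.6  46.3  82.4  41.  103.3 -55.6]
0.55 [np.float64(-131.9), 0, np.float64(215.3)] TCP [ 0.557 -0.132  0.245] off cm [ 0.02 -0.    0.01] rot [0.39 0.01 0.12]
0.6 [np.float64(-124.9), 0, np.float64(227.1)] TCP [ 0.556 -0.125  0.257] off cm [ 0.02 -1.37  0.13] rot [0.39 0.01 0.12]
0.65 [np.float64(-117.3), 0, np.float64(238.6)] TCP [ 0.556 -0.118  0.268] off cm [ 0.03 -2.73  0.33] rot [0.39 0.01 0.12]
0.7 [np.float64(-109.1), 0, np.float64(249.7)] TCP [ 0.555 -0.109  0.279] off cm [ 0.03 -4.09  0.59] rot [0.39 0.01 0.12]
0.75 [np.float64(-100.4), 0, np.float64(260.3)] TCP [ 0.554 -0.101  0.29 ] off cm [ 0.03 -5.42  0.92] rot [0.39 0.01 0.12]
0.8 [np.float64(-91.2), 0, np.float64(270.5)] TCP [ 0.554 -0.092  0.3  ] off cm [ 0.04 -6.73  1.32] rot [0.39 0.01 0.12]
0.85 [np.float64(-81.5), 0, np.float64(280.3)] TCP [ 0.553 -0.082  0.31 ] off cm [ 0.04 -8.03  1.77] rot [0.39 0.01 0.12]
0.9 [np.float64(-71.3), 0, np.float64(289.5)] TCP [ 0.552 -0.072  0.319] off cm [ 0.04 -9.3   2.3 ] rot [0.39 0.01 0.12]
0.95 [np.float64(-60.6), 0, np.float64(298.2)] TCP [ 0.551 -0.061  0.328] off cm [  0.04 -10.55   2.9 ] rot [0.39 0.01 0.12]
```

View pics/s2.png

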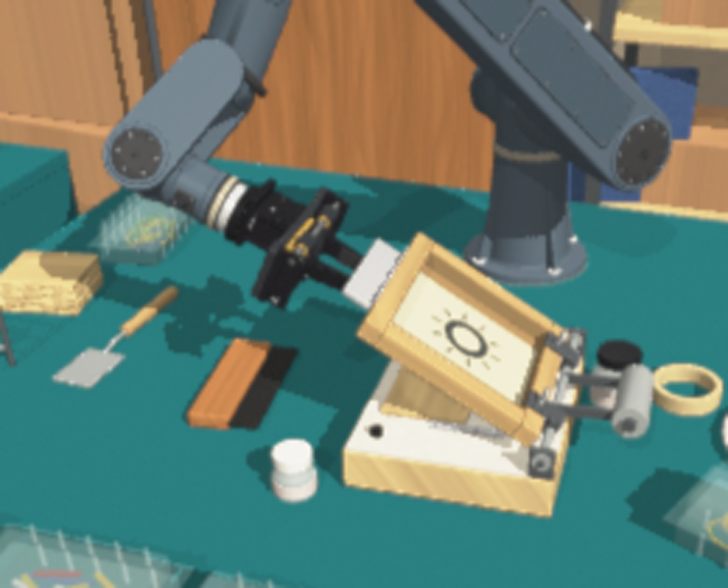

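The screen is at about 0.55 rad with the fingers under the lip (350,275). The plaque can be seen below it at (425,395). I'll keep lifting, a bit slower.

Call:
arm_command --targets '[{"rot":[0,0,0],"offset":[0,-1.4,0.2],"gripper":0.5},{"rot":[0,0,0],"offset":[0,-2.7,0.4],"gripper":0.5},{"rot":[0,0,0],"offset":[0,-4.1,0.6],"gripper":0.5},{"rot":[0,0,0],"offset":[0,-5.4,0.9],"gripper":0.5},{"rot":[0,0,0],"offset":[0,-6.7,1.3],"gripper":0.5},{"rot":[0,0,0],"offset":[0,-8,1.8],"gripper":0.5},{"rot":[0,0,0],"offset":[0,-9.3,2.3],"gripper":0.5},{"rot":[0,0,0],"offset":[0,-10.5,2.9],"gripper":0.5}]'

```text
time_s: 6.35
position: [0.5509, -0.061, 0.3271]
tcp_rot: [[0.997, 0.035, -0.069], [0.078, -0.427, 0.901], [0.002, -0.903, -0.429]]
force: [-1.0, 0.8, -0.7]
opening: 0.502
```

```bash
python3 tr.py .95 1 1.05 1.1
```

```text
t 6.35 tip press mm [-60.7   0.4 297.2] pitch 25.4 F [-0.98  0.76 -0.7 ] q [-35.9  37.5  86.3  45.3 104.3 -49.3]
0.95 [np.float64(-60.6), 0, np.float64(298.2)] TCP [ 0.551 -0.061  0.328] off cm [ 0.04 -0.04 -0.03] rot [ 0.39 -0.    0.13]
1.0 [np.float64(-49.6), 0, np.float64(306.4)] TCP [ 0.551 -0.05   0.336] off cm [ 0.05 -1.25  0.61] rot [ 0.39 -0.    0.13]
1.05 [np.float64(-38.1), 0, np.float64(314.0)] TCP [ 0.55  -0.039  0.343] off cm [ 0.05 -2.43  1.32] rot [ 0.39 -0.    0.13]
1.1 [np.float64(-26.3), 0, np.float64(321.0)] TCP [ 0.549 -0.027  0.35 ] off cm [ 0.05 -3.57  2.09] rot [ 0.39 -0.    0.13]
```

Call:
arm_command --targets '[{"rot":[0,0,0],"offset":[0,-1.2,0.6],"gripper":0.5},{"rot":[0,0,0],"offset":[0,-2.4,1.3],"gripper":0.5},{"rot":[0,0,0],"offset":[0,-2.4,1.3],"gripper":0.5},{"rot":[0,0,0],"offset":[0,-2.4,1.3],"gripper":0.5},{"rot":[0,0,0],"offset":[0,-2.4,1.3],"gripper":0.5},{"rot":[0,0,0],"offset":[0,-2.4,1.3],"gripper":0.5},{"rot":[0,0,0],"offset":[0,-2.4,1.3],"gripper":0.5},{"rot":[0,0,0],"offset":[0,-2.4,1.3],"gripper":0.5}]'

```text
time_s: 7.15
position: [0.5494, -0.0404, 0.342]
tcp_rot: [[0.997, 0.034, -0.069], [0.077, -0.427, 0.901], [0.001, -0.903, -0.429]]
force: [0.2, -0.4, -0.1]
opening: 0.502
```

```bash
python3 m.py -180 0 280 25; python3 - <<'E'
from rig import viewer
import cv2,pickle
pickle.dump(viewer.capture('top'),open('c1.pkl','wb'))
a=viewer.capture('scene')['frame'][60:270,110:370,::-1]
cv2.imwrite('pics/s3.png',cv2.resize(a,None,fx=2.8,fy=2.8,interpolation=cv2.INTER_CUBIC))
E
```

```text
t 7.15 tip press mm [-40.    0.4 312.1] pitch 25.4 F [ 0.17 -0.43 -0.12] q [-34.4  35.7  87.3  46.5 104.  -47.7]
[-180.0, 0.0, 280.0] TCP [ 0.561 -0.18   0.309] off cm [  0.03   8.95 -11.27] rot [ 0.39 -0.02  0.08]
```

View pics/s3.png

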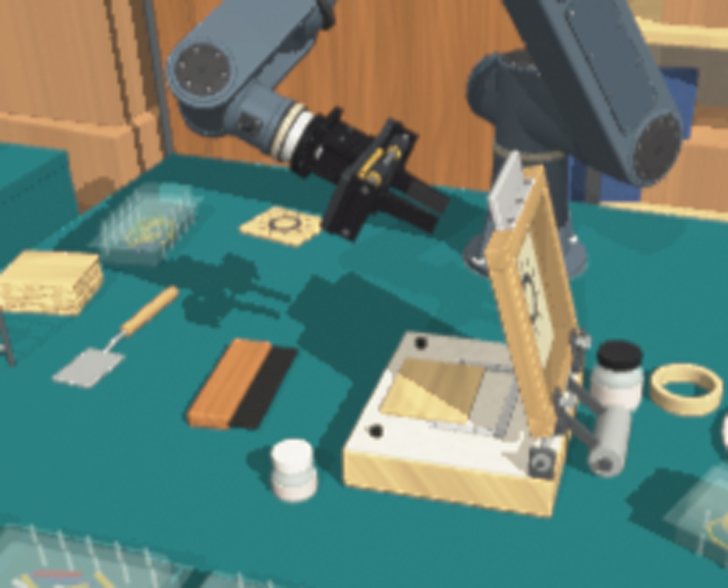

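The screen stands at its stop with the fingers clear of it. The plaque (435,390) lies forward of the back strip. I'll back off and turn the tool down to push it.

Call:
arm_command --targets '[{"rot":[0,0,0],"offset":[0,4.5,-5.6],"gripper":0.5},{"rot":[0,0,0],"offset":[0,9,-11.3],"gripper":0},{"rot":[-8,0,0],"offset":[0,9,-11.3],"gripper":0},{"rot":[-16,0,0],"offset":[0,9,-11.3],"gripper":0},{"rot":[-24,0,0],"offset":[0,9,-11.3],"gripper":0},{"rot":[-32,0,0],"offset":[0,9,-11.3],"gripper":0},{"rot":[-40,0,0],"offset":[0,9,-11.3],"gripper":0},{"rot":[-48,0,0],"offset":[0,9,-11.3],"gripper":0}]'

```text
time_s: 8.05
position: [0.5604, -0.1809, 0.31]
tcp_rot: [[0.997, 0.075, -0.019], [0.077, -0.957, 0.279], [0.003, -0.28, -0.96]]
force: [-0.3, 0.5, 0.5]
opening: 0.98
```

```bash
python3 m.py -150 0 130 80 -128 0 68.5 80
```

```text
t 8.05 tip press mm [-224.3   -0.   243.1] pitch 73.7 F [-0.26  0.48  0.51] q [-34.   29.   82.9  13.1  78.5 -42.2]
[-150.0, 0.0, 130.0] TCP [ 0.554 -0.099  0.199] off cm [-1.000e-02 -4.730e+00  1.298e+01] rot [-6.26 -0.17  0.05]
[-128.0, 0.0, 68.5] TCP [ 0.553 -0.077  0.137] off cm [-0.03 -5.12 19.5 ] rot [-6.26 -0.17  0.05]
```

Call:
arm_command --targets '[{"rot":[-6.3,0,0],"offset":[0,-4.7,13],"gripper":0},{"rot":[-6.3,0,0],"offset":[0,-4.7,13],"gripper":0},{"rot":[-6.3,0,0],"offset":[0,-4.7,13],"gripper":0},{"rot":[-6.3,0,0],"offset":[0,-4.9,16],"gripper":0},{"rot":[-6.3,0,0],"offset":[0,-5.1,18.2],"gripper":0},{"rot":[-6.3,0,0],"offset":[0,-5.1,18.7],"gripper":0},{"rot":[-6.3,0,0],"offset":[0,-5.1,18.7],"gripper":0},{"rot":[-6.3,0,0],"offset":[0,-5.1,18.7],"gripper":0}]'

```text
time_s: 8.85
position: [0.5535, -0.0791, 0.1457]
tcp_rot: [[0.997, 0.077, -0.01], [0.077, -0.981, 0.178], [0.004, -0.178, -0.984]]
force: [0.9, -0.4, 0.2]
opening: 1.0
```

```bash
python3 m.py -128 0 68.5 80 -95 0 68.5 80 -75 0 68.5 80; python3 - <<'E'
from rig import viewer
import cv2
a=viewer.capture('scene')['frame'][100:270,190:350,::-1]
cv2.imwrite('pics/s4.png',cv2.resize(a,None,fx=3.5,fy=3.5,interpolation=cv2.INTER_CUBIC))
E
```

```text
t 8.85 tip press mm [-129.5   -1.    77.1] pitch 79.8 F [ 0.88 -0.42  0.25] q [-23.5  38.2  97.1  12.   50.  -36.1]
[-128.0, 0.0, 68.5] TCP [ 0.553 -0.077  0.137] off cm [-0.08 -0.02  0.88] rot [-0.24 -0.21  0.05]
[-95.0, 0.0, 68.5] TCP [ 0.55  -0.045  0.137] off cm [-0.08 -3.27  1.46] rot [-0.24 -0.21  0.05]
[-75.0, 0.0, 68.5] TCP [ 0.549 -0.025  0.137] off cm [-0.08 -5.24  1.82] rot [-0.24 -0.21  0.05]
```

View pics/s4.png

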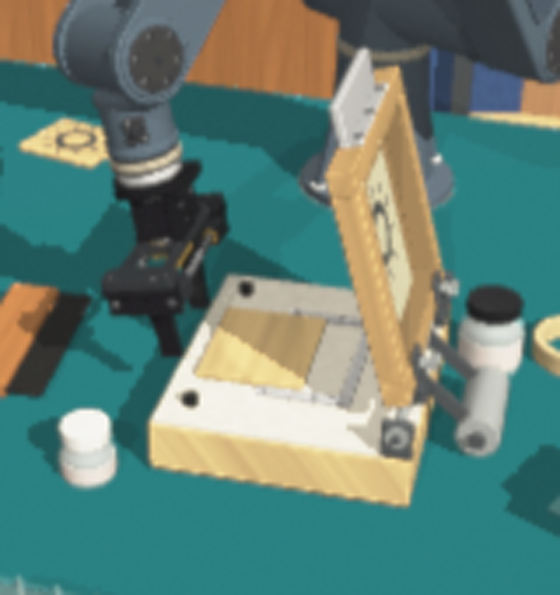

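The fingers are at the bed's front edge, centred ahead of the plaque (265,345) and clear of the pads. Next I'll descend and push slowly.

Call:
arm_command --targets '[{"rot":[0,0,0],"offset":[-0.1,0,0.9],"gripper":0},{"rot":[0,0,0],"offset":[-0.1,0,0.9],"gripper":0},{"rot":[0,0,0],"offset":[-0.1,-0.9,1.1],"gripper":0},{"rot":[0,0,0],"offset":[-0.1,-1.7,1.2],"gripper":0},{"rot":[0,0,0],"offset":[-0.1,-2.5,1.35],"gripper":0},{"rot":[0,0,0],"offset":[-0.1,-3.3,1.5],"gripper":0},{"rot":[0,0,0],"offset":[-0.1,-3.9,1.6],"gripper":0},{"rot":[0,0,0],"offset":[-0.1,-4.5,1.7],"gripper":0}]'

```text
time_s: 9.7
position: [0.548, -0.0304, 0.1362]
tcp_rot: [[0.997, 0.077, -0.012], [0.078, -0.981, 0.178], [0.002, -0.179, -0.984]]
force: [0.5, -1.2, -0.3]
opening: 0.997
```

```bash
python3 m.py -75 0 68.5 80 -72 0 68.5 80;python3 - <<'E'
from rig import viewer
import cv2
a=viewer.capture('scene')['frame'][160:240,230:320,::-1]
cv2.imwrite('pics/s5.png',cv2.resize(a,None,fx=7,fy=7,interpolation=cv2.INTER_CUBIC))
E
```

```text
t 9.7 tip press mm [-80.5   0.9  67.6] pitch 79.7 F [ 0.49 -1.21 -0.31] q [-19.   38.4  99.3  13.   47.  -32.8]
[-75.0, 0.0, 68.5] TCP [ 0.549 -0.025  0.137] off cm [ 0.1  -0.59  0.01] rot [-0.29 -0.09  0.1 ]
[-72.0, 0.0, 68.5] TCP [ 0.548 -0.022  0.137] off cm [ 0.1  -0.88  0.06] rot [-0.29 -0.09  0.1 ]
```

View pics/s5.png

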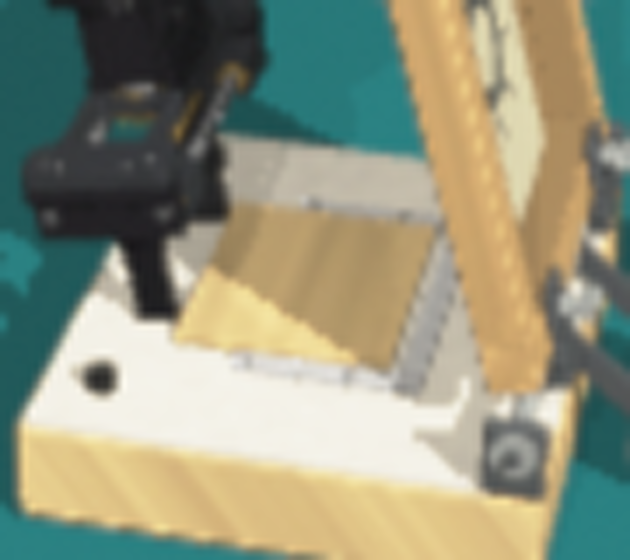

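The plaque is almost at the strip, with a small gap left at about (405,310). I'll finish in small steps and watch the force.

Call:
arm_command --targets '[{"rot":[0,0,0],"offset":[0.1,-0.2,0],"gripper":0},{"rot":[0,0,0],"offset":[0.1,-0.4,0],"gripper":0},{"rot":[0,0,0],"offset":[0.1,-0.5,0],"gripper":0},{"rot":[0,0,0],"offset":[0.1,-0.5,0],"gripper":0}]'

```text
time_s: 10.15
position: [0.5487, -0.0263, 0.137]
tcp_rot: [[0.997, 0.076, -0.012], [0.077, -0.981, 0.178], [0.002, -0.179, -0.984]]
force: [0.2, -0.4, -0.7]
opening: 1.004
```

```bash
python3 m.py
```

```text
t 10.15 tip press mm [-76.4  -0.1  68.5] pitch 79.7 F [ 0.23 -0.39 -0.67] q [-18.6  38.4  99.3  13.   47.1 -32.3]
```

Call:
arm_command --targets '[{"rot":[0,0,0],"offset":[0,-0.1,0],"gripper":0},{"rot":[0,0,0],"offset":[0,-0.2,0],"gripper":0},{"rot":[0,0,0],"offset":[0,-0.3,0],"gripper":0},{"rot":[0,0,0],"offset":[0,-0.3,0],"gripper":0}]'

```text
time_s: 10.55
position: [0.5485, -0.0241, 0.1375]
tcp_rot: [[0.997, 0.077, -0.012], [0.078, -0.981, 0.177], [0.002, -0.177, -0.984]]
force: [0.1, -4.4, -0.9]
opening: 1.001
```

```bash
python3 m.py
```

```text
t 10.55 tip press mm [-74.3  -0.1  69. ] pitch 79.8 F [ 0.11 -4.37 -0.88] q [-18.3  38.3  99.3  13.   47.  -32.1]
```

The force rose to 4.4 N at exactly the x predicted for home. One more millimetre to seat it.

Call:
arm_command --targets '[{"rot":[0,0,0],"offset":[0,-0.1,0],"gripper":0},{"rot":[0,0,0],"offset":[0,-0.1,0],"gripper":0},{"rot":[0,0,0],"offset":[0,-0.1,0],"gripper":0}]'

```text
time_s: 10.85
position: [0.5485, -0.0238, 0.1377]
tcp_rot: [[0.997, 0.078, -0.011], [0.078, -0.981, 0.176], [0.002, -0.176, -0.984]]
force: [-1.3, -6.4, 0.5]
opening: 1.001
```

```bash
python3 m.py
```

```text
t 10.85 tip press mm [-74.1  -0.2  69.1] pitch 79.9 F [-1.31 -6.38  0.5 ] q [-18.3  38.2  99.4  12.9  47.  -32. ]
```

It is seated: the force climbs with no further travel. I'll back straight off to the front, then up.

Call:
arm_command --targets '[{"rot":[0,0,0],"offset":[0,0.5,-0.1],"gripper":0},{"rot":[0,0,0],"offset":[0,2,-0.4],"gripper":0},{"rot":[0,0,0],"offset":[0,5,-1.2],"gripper":0},{"rot":[0,0,0],"offset":[0,9,-4],"gripper":0},{"rot":[0,0,0],"offset":[0,10,-9],"gripper":0},{"rot":[0,0,0],"offset":[0,11,-13],"gripper":0},{"rot":[0,0,0],"offset":[0,12,-15],"gripper":0},{"rot":[0,0,0],"offset":[0,12,-15],"gripper":0}]'

```text
time_s: 11.65
position: [0.5611, -0.1699, 0.2671]
tcp_rot: [[0.997, 0.075, -0.004], [0.075, -0.982, 0.174], [0.009, -0.174, -0.985]]
force: [0.2, -0.0, -0.2]
opening: 1.003
```

```bash
python3 m.py; python3 - <<'E'
from h import *
from rig import viewer
c=viewer.capture('scene');p=np.load('press.npy')
for n,P in(('home',[(-.065,-.065,.073),(-.065,.065,.073),(.045,-.065,.073),(.045,.065,.073)]),): print(n,((proj(c,p2w(p,P))-[200,100]+.5)*4).round(0))
cv2.imwrite('pics/s6.png',cv2.resize(c['frame'][100:250,200:370,::-1],None,fx=4,fy=4,interpolation=cv2.INTER_CUBIC))
E
```

```text
t 11.65 tip press mm [-220.9   -2.   198.5] pitch 80.0 F [ 0.23 -0.03 -0.23] q [-31.2  30.2  87.4   9.1  68.  -39.4]
home [[223. 433.]
 [259. 356.]
 [348. 450.]
 [375. 371.]]
```

View pics/s6.png

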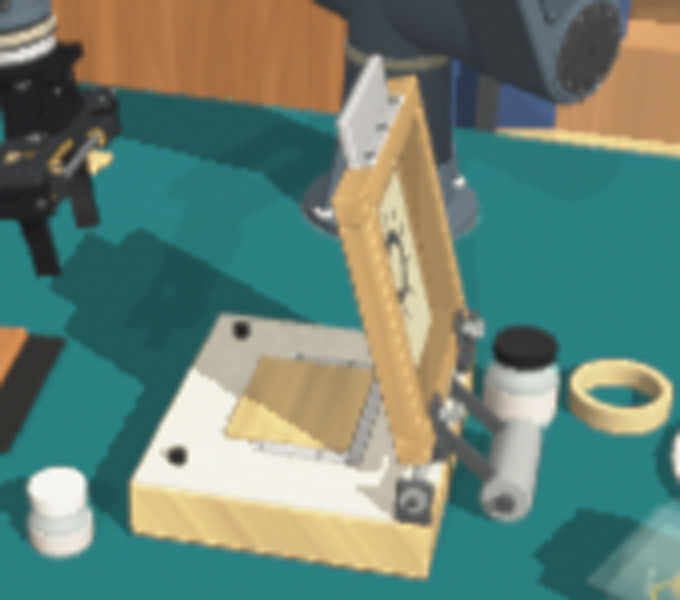

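The plaque's corners, at about (225,435), (262,357), (348,452) and (377,370), match the projected home corners to within 3 crop px. The screen is up and nothing is touching. Handing in.

```bash
python3 -c "
from rig import ticket
print(ticket.hand_in())"
```

```text
the job is handed in; nothing more can be done
None
```

I raised the screen by its lip until the counterweight took it to its stop. Then I slid the plaque home against the back strip with the open fingers, backed the arm clear and handed the job in at about 12 s of robot time.

**Screen:** it still stands raised in the last picture. I couldn't read its angle or speed directly. I lifted it at about 0.5 rad/s, and the fingers came away from it by themselves.

**Plaque:** the push force climbed from 0.4 N to 6.4 N and the fingers stopped moving at the position predicted for home. In the last picture the plaque's corners match the projected home corners to within about 3 pixels of the 4x enlarged picture (roughly 2 mm).

**Everything else:** the arm was free, with wrist force near zero. The tub, jar and tape look undisturbed in the last picture, and I saw no contact with anything else. I did not measure the bystanders' positions again, and the last picture cuts off part of the table.

No check failed or disagreed.

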